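# Raise the hood sash to its working mark

### The job

Get the small bench hood ready for work: with the fingertips, push its counterweighted sliding window gently up from beneath the lip along its lower edge until the lip is level with the two dark pointer fins on the columns, then leave it there and move clear. Do not pinch the lip, and leave the bottles and dishes in and around the hood where they stand.

Things in the scene. Friction and masses are not known exactly. Their poses are not given: they have to be found in the camera images.
- hood: Small white bench enclosure with clear sides, fixed: 115 deep, 250 wide, 390 tall. Origin on the desk under the middle of its front; x points into the hood (front faces -x), y left, z up. Two white columns, 28 wide, at y = +-111, front faces at x = -15. Between them the opening, above a floor 12 thick; a white fascia behind the window closes the front above z = 215.
- sash (a joint): Height of the sliding window above its lowest position, m (0 to 0.17, grows upward). A clear pane in an aluminium frame, 190 wide, between the columns, with a lip along its lower edge. Counterweights on the hood's outer sides balance it and friction keeps it at any height; about 3 N moves it either way. The lip's rail axis is 85 mm above the desk plus this value.
- lip_mid (a point): Middle of the lip's round front rail, on its axis. The lip, an aluminium ledge with a grey top strip, sticks out to the robot from the window's lower edge and ends in this rail: 12 diameter, 174 long, parallel to the hood's y, at hood x = -50. Its underside, where to push, is 6 below this point; the lip's flat top 9 above it. Below the lip is only free desk.
- height_mark: The height mark: a dark steel clip on each column, each with a thin level fin (4 thick) that ends 4 beside an end of the lip. Origin midway between the two in the plane of the hood's front, at the fins' height; axes as the hood's. The lip's rail axis must come to this height, 155 to 215 above the desk from run to run.
- reagent_b: Round white reagent bottle with a blue cap, 50 diameter x 115, standing inside the hood on the left; origin at the centre of its underside.
- petri_dish_2: Round shut petri dish with tan filling, 58 diameter x 15, inside the hood on the right; origin at the centre of its underside.
- reagent_c: Small round reagent bottle with a red cap, 40 diameter x 85, on the desk beside the hood's left front corner; origin at the centre of its underside.
- petri_dish_1: Round shut petri dish with pink filling, 58 diameter x 15, on the desk in front of the hood's right half; origin at the centre of its underside.

How it is judged:
By the outcome, as a careful person would: the job done as asked, in the order asked, and still so for the second after the job is handed in, with the robot touching nothing.
It also fails if it takes over 64 s, if anything falls off the work surface, if the arm or the gripper's body presses on something with over 40 N, if the wrist force passes 120 N, or if a joint passes its speed limit or range.

### The arm

A 6-joint arm with a two-finger parallel gripper is mounted at the origin on a cart in front of the work surface, level with it; the furniture and walls round the work are solid. World frame = base frame: x ahead of the robot, y to its left, z up, the work surface at z = 0. Lengths are in m, angles in rad, forces in N, time in s.
With the tool pointing down it reaches from about 0.425 to 0.95 m from the base axis. Payload 14.7 kg.
Tool frame: the origin (TCP) lies on the mounting face of the last link; the fingertips stand 173 mm ahead of it and the grasp point (between the pads) lies 155 mm ahead of it; x points along the fingers, z is the direction in which the jaws open and shut, and the axes are right-handed (so a half turn about x gives the same grasp; the last joint's range is limited). The gripper opens to 85 mm and grips with 20 to 120 N. Pads are 22 mm wide; open, the fingers measure 114 mm over their backs; the gripper's body (76 mm by 85 mm) begins 54 mm behind the grasp point. The pads swing forward as they close: fully open they stand 13 mm farther back than shut.
Start: joints at [-1.165, 0.48, 1.596, -0, 1.065, -0.047], TCP at [0.284, -0.584, 0.405] pointing down, gripper open.
Joint ranges: [-2.75, 2.75], [-0.82, 2.05], [0.23, 2.67], [-1.56, 4.7], [0.09, 2.69], [-2.92, 2.92]. Speed limits (rad/s): [1.89, 1.89, 2.39, 3.01, 3.01, 3.01].

### API

Orientations are given as a unit quaternion [x, y, z, w].
In Python, from bench import state, capture, get_calibration, job_done gives the robot as it stands.
- The arm moves only by the tool arm_command, never from a script. Its argument "increments" is a list of rows, each a list of 7 numbers: the shift along the tool's x, y, z in mm, then the turn, a rotation vector about the tool's x, y, z in rad, then the finger opening in mm, from 0 to 85.4. In form: [[dx, dy, dz, ax, ay, az, hand], ...]. A call has 1 to 12 rows; each row is the pose to reach, as a shift and turn from the pose commanded when the call began, along the tool's axes at that moment; what a row does not reach only later rows make up. A row lasts 1/8 s, in which the tool goes at most 62.5 mm and 10.7 degrees, less where a joint would pass 70% of its speed; a pose out of reach is approached as far as the arm can. A call with a gripper value outside its range is refused whole. The fingers move at their own pace and stop on an object; "force" is the grip in N (left out, the last holds). Time passes only in rows, so rows that repeat a pose let the fingers close. It gives the time, the measured TCP pose, the force and the opening at its end, in the units of the state.
- state(): the state, without advancing time (a new reading comes with each control period).
- capture(name): name is "scene" or "top"; returns (picture, depth): 400x640x3 uint8, blue, green, red; 400x640 float32, m along the optical axis (not along the pixel's ray), 0 where there is no reading.
- get_calibration(name): a dict with "K" (3x3 intrinsics, pixels), "rvec" (rotation vector, rad) and "tvec" (3), from world to camera coordinates, as OpenCV has them. Camera axes: x right, y down, z forward; pixel columns grow to the right and rows downward; lengths in m; the calibration is good to about 2 mm. A picture is of the moment at which its call begins. get_calibration takes no time and is no camera call.
- job_done(): hands the job in, once; it reports no verdict.
The state is a dict: "t": time; "joint_positions": joint angles; "joint_vel": joint speeds; "effort": joint torques, N m; "tool_pos": TCP position; "tcp_rot": TCP orientation; "force": force on the tool from outside, world axes, zero at the start; "ft_torque": the same for the moment, N m; "width": finger opening in m.
Only numpy, scipy, OpenCV 4.12 (cv2) and the standard library are available. Lean on these libraries where they do the work, as an engineer would, in place of code of your own. Each camera call takes 0.05 s, during which the arm holds its last target.

## Working session

There is one attempt and no reset: what is moved stays moved. The work goes in short steps, Python scripts to look and compute and a tool call to move; the robot and the scene stay as the last step left them, time stands still between calls to the robot, and variables do not carry over. Pictures are saved under pics/ and viewed, and the job is handed in when it is done.

Besides the shell and the picture viewer there is one more tool, called after "Request:" as name(argument=value, ...) on one line, values as JSON. arm_command: Moves the arm, as the interface text tells. Its arguments: {"type":"object","properties":{"increments":{"type":"array","items":{"type":"array","items":{"type":"number"}}},"force":{"type":"number"}},"required":["increments"]}

```bash
mkdir -p pics; cat > h.py <<'E'
import numpy as np,cv2
from bench import *
def cal(n):
    c=get_calibration(n);K=np.array(c['K']);R=cv2.Rodrigues(np.array(c['rvec'],float))[0];t=np.array(c['tvec'],float).ravel()
    return K,R,t
def proj(n,P):
    K,R,t=cal(n);p=(np.atleast_2d(P)@R.T+t)@K.T;return p[:,:2]/p[:,2:]
def ray(n,u,v):
    K,R,t=cal(n);d=R.T@np.linalg.solve(K,[u,v,1.]);return -R.T@t,d
def onz(n,u,v,z):
    o,d=ray(n,u,v);return o+d*(z-o[2])/d[2]
def pt(n,u,v,D):
    o,d=ray(n,u,v);return o+d*D
def tri(n1,a,n2,b):
    A=[];y=[]
    for n,p in((n1,a),(n2,b)):
        o,d=ray(n,*p);d/=np.linalg.norm(d);M=np.eye(3)-np.outer(d,d);A.append(M);y.append(M@o)
    return np.linalg.lstsq(np.vstack(A),np.hstack(y),rcond=None)[0]
E
python3 - <<'E'
from h import *
for n in('scene','top'):
    p,d=capture(n);cv2.imwrite(f'pics/{n}0.png',p);np.save(f'{n}0.npy',d)
    K,R,t=cal(n);print(n,(-R.T@t).round(3),R[2].round(3),K[0,0])
print(state())
E
```

```text
scene [-0.004 -0.26   0.56 ] [ 0.733  0.478 -0.484] 436.49024357943273
top [ 0.159 -0.008  0.812] [ 0.567  0.228 -0.792] 480.88791150665554
{'t': 0.1, 'joint_positions': array([-1.16457178e+00,  4.80763636e-01,  1.59683769e+00,  7.91598032e-06,
        1.06510233e+00, -4.66090726e-02]), 'joint_vel': array([-8.90893401e-04, -1.48214811e-03, -1.26224810e-03, -6.08429053e-04,
       -1.74655902e-05,  1.22191645e-03]), 'effort': array([ 2.87503186e-03, -9.52259803e+01, -4.31039500e+01,  1.03767482e-05,
        5.22609218e-03, -3.60611295e-05]), 'tool_pos': array([ 0.284323  , -0.58430148,  0.40413003]), 'tcp_rot': array([ 0.3752216 ,  0.59980287, -0.37477038,  0.59915977]), 'force': array([-0.13864635,  0.54853183,  0.06236093]), 'ft_torque': array([-0.02354929, -0.00358823,  0.00719754]), 'width': 0.08550599242138031}
```

View pics/scene0.png

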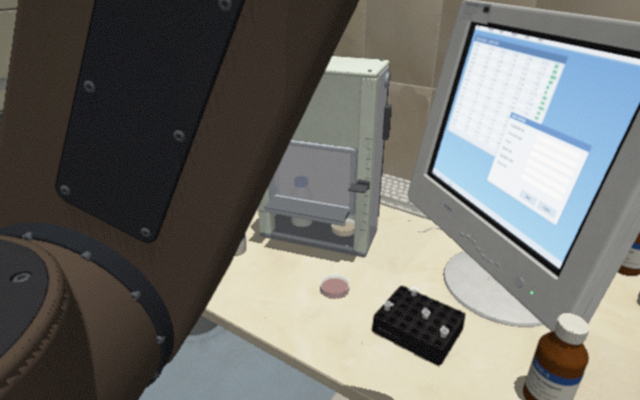

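View pics/top0.png

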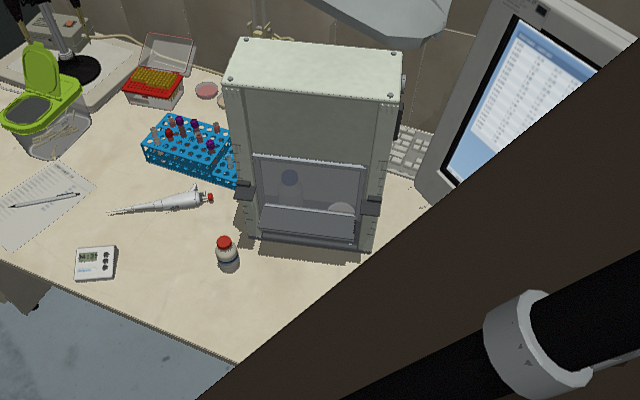

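The scene view shows the hood at (320,160) and the pink dish at (335,287), with the arm covering the left part. The top view shows the whole hood: fins near (243,190) and (371,203), lip around (308,230), red-capped bottle at (227,250).

```bash
python3 - <<'E'
import cv2
p=cv2.imread('pics/top0.png')[140:270,200:400];cv2.imwrite('pics/topz.png',cv2.resize(p,None,fx=4,fy=4,interpolation=cv2.INTER_CUBIC))
p=cv2.imread('pics/scene0.png')[130:270,230:400];cv2.imwrite('pics/scz.png',cv2.resize(p,None,fx=4,fy=4,interpolation=cv2.INTER_CUBIC))
E
```

```text
(no output)
```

View pics/topz.png

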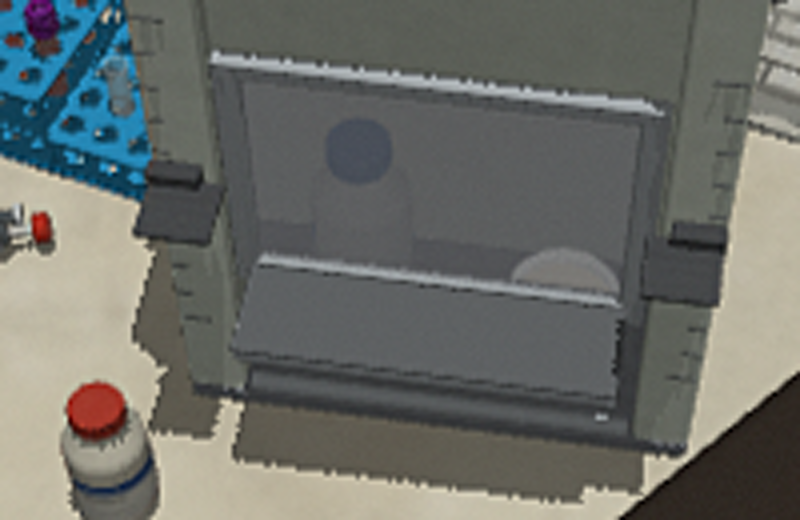

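View pics/scz.png

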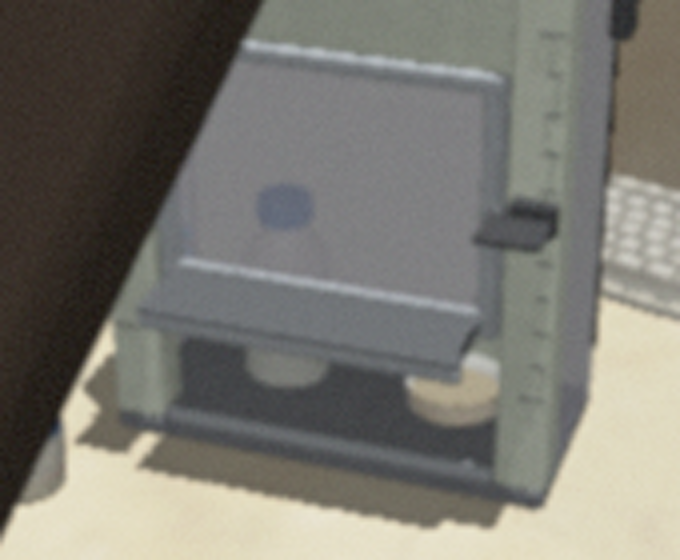

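```bash
python3 - <<'E'
from h import *
T=lambda u,v:(200+u/4-.4,140+v/4-.4); S=lambda u,v:(230+u/4-.4,130+v/4-.4)
dt=np.load('top0.npy');ds=np.load('scene0.npy')
r=lambda x:np.round(x,4)
print('base L top',r(onz('top',*T(195,390),0)),'R',r(onz('top',*T(685,452),0)))
print('base L scn',r(onz('scene',*S(122,424),0)),'R',r(onz('scene',*S(540,505),0)))
def dep(n,D,p): u,v=int(round(p[0])),int(round(p[1]));return r(pt(n,*p,D[v,u])),D[v,u]
for nm,p in dict(Lfin=(175,215),Rfin=(682,272),Lfinfront=(172,234),Rfinfront=(680,296),lipL=(245,340),lipM=(425,340),lipR=(600,380),lipback=(440,295)).items(): print(nm,dep('top',dt,T(*p)))
for nm,p in dict(Rfin=(515,232),lipM=(310,310),lipR=(450,335),colR=(540,430)).items(): print(nm,dep('scene',ds,S(*p)))
# columns
for nm,p in dict(cL=(215,350),cR=(680,400),cL2=(170,60),cR2=(720,60)).items(): print(nm,dep('top',dt,T(*p)))
for nm,a,b in [('Rfin frontleft',(643,296),(475,240)),('Rfin frontright',(720,303),(537,247)),('lip front R',(612,398),(463,366)),('lip frontL',(234,352),(138,308)),('baseR',(685,452),(540,505))]:
    print(nm,r(tri('top',T(*a),'scene',S(*b))))
print('roof',[r(onz('top',u,v,.39)) for u,v in [(228,82),(398,100),(403,53),(239,38)]])
E
```

```text
base L top [0.6141 0.3254 0.    ] R [0.6774 0.0843 0.    ]
base L scn [0.6156 0.3219 0.    ] R [0.6798 0.0841 0.    ]
Lfin (array([0.5904, 0.302 , 0.1783]), np.float32(0.8168702))
Rfin (array([0.6466, 0.094 , 0.1787]), np.float32(0.8010099))
Lfinfront (array([0.5807, 0.2983, 0.1783]), np.float32(0.8105849))
Rfinfront (array([0.6345, 0.0907, 0.1786]), np.float32(0.7934407))
lipL (array([0.5857, 0.2727, 0.1093]), np.float32(0.8621745))
lipM (array([0.6173, 0.1985, 0.1098]), np.float32(0.86278504))
lipR (array([0.6274, 0.1185, 0.1108]), np.float32(0.8494305))
lipback (array([0.6434, 0.2024, 0.1094]), np.float32(0.8787529))
Rfin (array([0.6432, 0.0872, 0.18  ]), np.float32(0.82386655))
lipM (array([0.6291, 0.1971, 0.1091]), np.float32(0.9003349))
lipR (array([0.6489, 0.1247, 0.1082]), np.float32(0.88072824))
colR (array([0.6749, 0.0842, 0.0511]), np.float32(0.9080843))
cL (array([0.6136, 0.309 , 0.045 ]), np.float32(0.93720776))
cR (array([0.6724, 0.0904, 0.0497]), np.float32(0.9169412))
cL2 (array([0.6128, 0.3076, 0.249 ]), np.float32(0.7749322))
cR2 (array([0.6716, 0.0978, 0.2798]), np.float32(0.73591757))
Rfin frontleft [0.6325 0.1043 0.1748]
Rfin frontright [0.6393 0.074  0.1773]
lip front R [0.6277 0.1086 0.1048]
lip frontL [0.5797 0.2731 0.1092]
baseR [0.6771 0.0836 0.0016]
roof [array([0.6138, 0.3123, 0.39  ]), array([0.6719, 0.0851, 0.39  ]), array([0.7769, 0.1095, 0.39  ]), array([0.7129, 0.3489, 0.39  ])]
```

```bash
cat >> h.py <<'E'
from scipy.spatial.transform import Rotation as Ro
hx=np.array([.9664,.257,0]);hy=np.array([-.257,.9664,0]);lip=np.array([.608,.194,.1005])
def look(x):return x/np.linalg.norm(x)
def R_of(yaw,pitch,flip=1):
    "tool x at yaw, pitched down by pitch; tool z horizontal"
    x=np.array([np.cos(yaw)*np.cos(pitch),np.sin(yaw)*np.cos(pitch),-np.sin(pitch)])
    z=flip*np.array([-np.sin(yaw),np.cos(yaw),0]);return np.c_[x,np.cross(z,x),z]
def inc(P,R):
    s=state();R0=Ro.from_quat(s['tcp_rot']).as_matrix()
    return (R0.T@(np.array(P)-s['tool_pos'])*1000).round(1),Ro.from_matrix(R0.T@R).as_rotvec().round(4)
E
python3 - <<'E'
from h import *
print(Ro.from_quat(state()['tcp_rot']).as_matrix().round(3))
for n in('scene','top'):
    D=np.load(n+'0.npy');K,Rm,t=cal(n);v,u=np.mgrid[0:400:3,0:640:3];d=D[v,u]
    P=((np.stack([(u-K[0,2])/K[0,0],(v-K[1,2])/K[1,1],np.ones_like(d)],-1)*d[...,None]).reshape(-1,3)-t)@Rm
    P=P[(d.ravel()>.1)]
    m=(P[:,2]>.02)&(np.hypot(P[:,0],P[:,1])<.85)&(P[:,0]>.2)
    H={}
    for p in P[m]:
        k=tuple((np.floor(p[:2]/.05)*5).astype(int));H.setdefault(k,[]).append(p[2])
    print(n,[(k,round(max(z),2)) for k,z in sorted(H.items()) if len(z)>3])
print('pink',onz('scene',335,287,.012),'redcap',onz('top',224,242,.085),'desk edge',onz('top',240,362,0),onz('top',100,305,0),onz('scene',210,300,0),onz('scene',375,395,0))
E
```

```text
[[-0.     0.899  0.438]
 [ 0.001  0.438 -0.899]
 [-1.     0.    -0.001]]
scene [((np.int64(20), np.int64(-15)), np.float64(0.54)), ((np.int64(20), np.int64(-10)), np.float64(0.5)), ((np.int64(20), np.int64(-5)), np.float64(0.4)), ((np.int64(20), np.int64(0)), np.float64(0.32)), ((np.int64(25), np.int64(-15)), np.float64(0.54)), ((np.int64(25), np.int64(-10)), np.float64(0.53)), ((np.int64(25), np.int64(-5)), np.float64(0.42)), ((np.int64(45), np.int64(-35)), np.float64(0.12)), ((np.int64(45), np.int64(-30)), np.float64(0.11)), ((np.int64(45), np.int64(-20)), np.float64(0.03)), ((np.int64(45), np.int64(-15)), np.float64(0.04)), ((np.int64(45), np.int64(-10)), np.float64(0.04)), ((np.int64(45), np.int64(-5)), np.float64(0.04)), ((np.int64(50), np.int64(-35)), np.float64(0.23)), ((np.int64(50), np.int64(-30)), np.float64(0.21)), ((np.int64(50), np.int64(-20)), np.float64(0.04)), ((np.int64(50), np.int64(-15)), np.float64(0.05)), ((np.int64(50), np.int64(-10)), np.float64(0.05)), ((np.int64(50), np.int64(-5)), np.float64(0.05)), ((np.int64(50), np.int64(30)), np.float64(0.04)), ((np.int6
[... 4676 characters left out ...]
np.float64(0.49)), ((np.int64(75), np.int64(0)), np.float64(0.33)), ((np.int64(75), np.int64(5)), np.float64(0.37)), ((np.int64(75), np.int64(10)), np.float64(0.39)), ((np.int64(75), np.int64(15)), np.float64(0.39)), ((np.int64(75), np.int64(20)), np.float64(0.39)), ((np.int64(80), np.int64(-15)), np.float64(0.49)), ((np.int64(80), np.int64(-10)), np.float64(0.5)), ((np.int64(80), np.int64(-5)), np.float64(0.5)), ((np.int64(80), np.int64(0)), np.float64(0.47))]
pink [0.54705775 0.07604534 0.012     ] redcap [0.53973664 0.32582731 0.085     ] desk edge [0.38077297 0.21823081 0.        ] [0.3737419  0.50444704 0.        ] [0.3994185  0.25842629 0.        ] [ 0.38874114 -0.09246186  0.        ]
```

```bash
python3 - <<'E'
from h import *
n='top';D=np.load(n+'0.npy')
K,Rm,t=cal(n);v,u=np.mgrid[0:400:2,0:640:2];d=D[v,u]
P=((np.stack([(u-K[0,2])/K[0,0],(v-K[1,2])/K[1,1],np.ones_like(d)],-1)*d[...,None]).reshape(-1,3)-t)@Rm
m=(d.ravel()>.1)&(v.ravel()<80)&(u.ravel()>230)&(u.ravel()<500)&(P[:,2]>.42)&(P[:,0]<1)
Q=P[m];print(len(Q),Q.min(0),Q.max(0))
s=state()
pts=[(.219,-.449,.404),(.37,-.33,.404),(.45,-.17,.404),(.46,.0,.404),(.44,.1,.404)]
R0=Ro.from_quat(s['tcp_rot']).as_matrix()
for p in pts: print(p,inc(p,R0)[0])
E
```

```text
1341 [ 0.56572851 -0.01452115  0.42018571] [0.83573413 0.18210272 0.56708871]
(0.219, -0.449, 0.404) [   0.3    0.5 -150.2]
(0.37, -0.33, 0.404) [   0.4  188.3 -191.2]
(0.45, -0.17, 0.404) [   0.5  330.2 -300.1]
(0.46, 0.0, 0.404) [   0.7  413.6 -448.6]
(0.44, 0.1, 0.404) [   0.8  439.4 -547.2]
```

Request:
arm_command(increments=[[0, 0, -50, 0, 0, 0, 40], [0, 0, -100, 0, 0, 0, 0], [0, 0, -150, 0, 0, 0, 0], [0, 60, -160, 0, 0, 0, 0], [0, 110, -175, 0, 0, 0, 0], [0, 150, -182, 0, 0, 0, 0], [0, 188, -191, 0, 0, 0, 0], [0, 225, -225, 0, 0, 0, 0], [0, 260, -250, 0, 0, 0, 0], [0, 300, -275, 0, 0, 0, 0], [0, 330, -300, 0, 0, 0, 0], [0, 350, -340, 0, 0, 0, 0]])

```text
t: 1.6
tool_pos: [0.4512, -0.1245, 0.4045]
tcp_rot: [0.375, 0.599, -0.375, 0.6]
force: [0.0, 0.2, 0.5]
width: -0.0001
```

```bash
cat >> h.py <<'E'
import json
def log():
    s=state();json.dump([list(map(float,s['joint_positions'])),list(map(float,s['tool_pos'])),list(map(float,s['tcp_rot']))],open('log.jsonl','a'));open('log.jsonl','a').write('\n')
    print('t',round(s['t'],2),'q',s['joint_positions'].round(3),'p',s['tool_pos'].round(4),'F',s['force'].round(1),'w',round(s['width'],4));return s
E
python3 - <<'E'
from h import *
log();print(inc((.43,.1,.404),R_of(.26,np.pi/2,-1)))
E
```

```text
t 1.6 q [-0.334  0.226  1.999  0.     0.916  0.784] p [ 0.4512 -0.1245  0.4045] F [0.  0.2 0.5] w -0.0001
(array([   0.5,   79.1, -211.2]), array([ 0.1928,  0.0002, -0.0003]))
```

```bash
python3 - <<'E'
from h import *
T=R_of(.26,np.pi/2,-1)
print(inc((.40,.11,.404),T)); print(inc((.40,.11,.36),R_of(.26,.35,-1)))
# piecewise
for k in range(1,13):
    f=min(1,k/5);g=max(0,(k-4)/8)
    p0=state()['tool_pos'];p=p0+(np.array([.40,.11,.38])-p0)*f
    i=inc(p,R_of(.438*0+.453+(.26-.453)*f,np.pi/2-(np.pi/2-.35)*g,-1));print(i[0].round().astype(int).tolist(),i[1].round(2).tolist())
E
```

```text
(array([   0.5,   56.5, -233.3]), array([ 0.1928,  0.0002, -0.0003]))
(array([  44.5,   56.5, -233.3]), array([ 0.1683, -0.1175,  1.2165]))
[5, 11, -47] [0.04, 0.0, -0.0]
[10, 23, -93] [0.08, 0.0, -0.0]
[15, 34, -140] [0.12, 0.0, -0.0]
[20, 45, -187] [0.15, 0.0, -0.0]
[24, 56, -233] [0.19, -0.01, 0.15]
[24, 56, -233] [0.19, -0.03, 0.3]
[24, 56, -233] [0.19, -0.04, 0.46]
[24, 56, -233] [0.19, -0.06, 0.61]
[24, 56, -233] [0.18, -0.07, 0.76]
[24, 56, -233] [0.18, -0.09, 0.91]
[24, 56, -233] [0.17, -0.1, 1.06]
[24, 56, -233] [0.17, -0.12, 1.22]
```

Request:
arm_command(increments=[[5, 11, -47, 0.04, 0, 0, 0], [10, 23, -93, 0.08, 0, 0, 0], [15, 34, -140, 0.12, 0, 0, 0], [20, 45, -187, 0.15, 0, 0, 0], [24, 56, -233, 0.19, -0.01, 0.15, 0], [24, 56, -233, 0.19, -0.03, 0.3, 0], [24, 56, -233, 0.19, -0.04, 0.46, 0], [24, 56, -233, 0.19, -0.06, 0.61, 0], [24, 56, -233, 0.19, -0.07, 0.76, 0], [24, 56, -233, 0.18, -0.09, 0.91, 0], [24, 56, -233, 0.17, -0.1, 1.06, 0], [24, 56, -233, 0.17, -0.12, 1.22, 0]])

```text
t: 3.1
tool_pos: [0.3907, 0.1272, 0.378]
tcp_rot: [0.6, 0.442, -0.194, 0.638]
force: [0.1, 1.3, 0.5]
width: 0.0002
```

```bash
python3 - <<'E'
from h import *
s=log();R=Ro.from_quat(s['tcp_rot']).as_matrix();print(R.round(3))
E
```

```text
t 3.1 q [0.142 0.088 2.413 1.468 0.206 0.009] p [0.3907 0.1272 0.378 ] F [0.1 1.3 0.5] w 0.0002
[[ 0.534  0.778  0.331]
 [ 0.282  0.206 -0.937]
 [-0.797  0.593 -0.11 ]]
```

Request:
arm_command(increments=[[0, 0, 0, 0, 0, 0.05, 0], [0, 0, 0, 0, 0, 0.1, 0]])

```text
t: 3.35
tool_pos: [0.3904, 0.128, 0.3778]
tcp_rot: [0.617, 0.419, -0.168, 0.644]
force: [-0.4, 1.0, -0.2]
width: 0.0
```

```bash
python3 - <<'E'
from h import *
s=log();R=Ro.from_quat(s['tcp_rot']).as_matrix();print(R.round(3))
E
```

```text
t 3.35 q [ 0.137  0.094  2.449  1.995  0.241 -0.517] p [0.3904 0.128  0.3778] F [-0.4  1.  -0.2] w 0.0
[[ 0.592  0.733  0.333]
 [ 0.301  0.182 -0.936]
 [-0.747  0.655 -0.113]]
```

```bash
cat >> h.py <<'E'
from scipy.optimize import least_squares
E_=lambda a,x:Ro.from_euler(a,x).as_matrix()
def fk(q,p):
    a,l,h,L1,e,L2,d=p
    T0=E_('z',q[0]);T1=T0@E_('y',q[1]);T2=T1@E_('y',q[2]);T3=T2@E_('z',q[3])@E_('y',q[4])@E_('z',q[5])
    return T0@[a,l,h]+T1@[0,0,L1]+T2@[e,0,L2]+T3@[0,0,d],T3
def fit():
    L=[json.loads(x) for x in open('log.jsonl')]
    L.append([[-1.16457,.480764,1.596838,0,1.0651,-.046609],[.284323,-.584301,.40413],[.3752216,.59980287,-.37477,.59915977]])
    f=lambda p:np.hstack([(fk(q,p)[0]-np.array(x)) for q,x,_ in L]+[1e-3*(p-[.1,.03,.4,.45,0,.45,.1])])
    r=least_squares(f,[.1,.03,.4,.45,0,.45,.1]);
    q,x,o=L[0];M=fk(q,r.x)[1].T@Ro.from_quat(o).as_matrix()
    return r.x,M,r.fun
lo=np.array([-2.75,-.82,.23,-1.56,.09,-2.92]);hi=np.array([2.75,2.05,2.67,4.7,2.69,2.92])
def ik(P,R,q0,p,M):
    def f(q):
        x,T=fk(q,p);return np.hstack([(x-P)*5,Ro.from_matrix((T@M).T@R).as_rotvec()])
    r=least_squares(f,np.clip(q0,lo+1e-3,hi-1e-3),bounds=(lo,hi));return r.x,np.linalg.norm(r.fun)
E
python3 - <<'E'
from h import *
p,M,f=fit();print(p.round(4),abs(f).max());print(M.round(3))
L=[json.loads(x) for x in open('log.jsonl')]
for q,x,o in L: print((fk(q,p)[0]-x).round(4),np.degrees(Ro.from_matrix((fk(q,p)[1]@M).T@Ro.from_quat(o).as_matrix()).magnitude()))
q0=np.array(L[-1][0]);
for yaw in(.26,.45,.65):
  for th in(.0,.2,.35,.5):
    R=R_of(yaw,th,-1)
    for z in(.075,.17):
      tip=lip+.02*R[:,0]; P=np.array([*(tip-.173*R[:,0])[:2],0]);P[2]=z+.173*np.sin(th)
      b=min((ik(P,R,np.array([.1,a,2.4,j,.6,j6]),p,M) for a in(.1,.6) for j in(3.1,) for j6 in(-1.6,0,1.5)),key=lambda t:t[1])
      print(yaw,th,z,P.round(3),b[0].round(2),round(b[1],4))
E
```

```text
[0.     0.0303 0.3177 0.5973 0.0329 0.445  0.1983] 0.0001472689116845532
[[ 0.  0. -1.]
 [ 0.  1.  0.]
 [ 1. -0.  0.]]
[ 0. -0. -0.] 9.872450186486108e-16
[0. 0. 0.] 2.7502607830236954e-14
[-0.  0.  0.] 1.8267769732323284e-14
0.26 0.0 0.075 [0.46  0.155 0.075] [ 0.26  1.43  2.39  3.15  2.25 -1.57] 0.0
0.26 0.0 0.17 [0.46  0.155 0.17 ] [ 0.26  1.22  2.51  3.15  2.16 -1.57] 0.0
0.26 0.2 0.075 [0.463 0.155 0.109] [ 0.26  1.26  2.47  3.14  1.96 -1.57] 0.0
0.26 0.2 0.17 [0.463 0.155 0.204] [ 0.26  1.01  2.55  3.14  1.79 -1.57] 0.0
0.26 0.35 0.075 [0.469 0.157 0.134] [ 0.26  1.1   2.5   3.14  1.68 -1.57] 0.0
0.26 0.35 0.17 [0.469 0.157 0.229] [ 0.26  0.82  2.54  3.14  1.44 -1.57] 0.0
0.26 0.5 0.075 [0.478 0.159 0.158] [ 0.26  0.93  2.48  3.14  1.34 -1.57] 0.0
0.26 0.5 0.17 [0.478 0.159 0.253] [ 0.26  0.65  2.49  3.14  1.07 -1.57] 0.0
0.45 0.0 0.075 [0.47  0.127 0.075] [ 0.04  1.42  2.38  2.64  2.16 -1.87] 0.0
0.45 0.0 0.17 [0.47  0.127 0.17 ] [ 0.04  1.21  2.5   2.66  2.08 -1.82] 0.0
0.45 0.2 0.075 [0.473 0.129 0.109] [ 0.05  1.25  2.46  2.72  1.89 -1.8 ] 0.0
0.45 0.2 0.17 [0.473 0.129 0.2
[... 267 characters left out ...]
-1.66] 0.0
0.45 0.5 0.17 [0.487 0.136 0.253] [ 0.09  0.65  2.48  2.78  1.06 -1.57] 0.0
0.65 0.0 0.075 [0.486 0.101 0.075] [-0.15  1.37  2.32  2.27  1.94 -1.98] 0.0
0.65 0.0 0.17 [0.486 0.101 0.17 ] [-0.15  1.16  2.43  2.29  1.87 -1.9 ] 0.0
0.65 0.2 0.075 [0.489 0.103 0.109] [-0.13  1.2   2.39  2.37  1.69 -1.89] 0.0
0.65 0.2 0.17 [0.489 0.103 0.204] [-0.13  0.96  2.47  2.38  1.57 -1.77] 0.0
0.65 0.35 0.075 [0.494 0.107 0.134] [-0.1   1.05  2.42  2.44  1.47 -1.8 ] 0.0
0.65 0.35 0.17 [0.494 0.107 0.229] [-0.1   0.8   2.46  2.41  1.3  -1.65] 0.0
0.65 0.5 0.075 [0.501 0.113 0.158] [-0.06  0.91  2.41  2.48  1.2  -1.69] 0.0
0.65 0.5 0.17 [0.501 0.113 0.253] [-0.06  0.65  2.42  2.4   1.01 -1.51] 0.0
```

```bash
python3 - <<'E'
from h import *
n='top';D=np.load(n+'0.npy')
K,Rm,t=cal(n);v,u=np.mgrid[0:60:5,290:470:15];d=D[v,u]
P=((np.stack([(u-K[0,2])/K[0,0],(v-K[1,2])/K[1,1],np.ones_like(d)],-1)*d[...,None])-t)@Rm
for i in range(9): print(v[i,0],[tuple((P[i,j]*100).round().astype(int)) for j in range(P.shape[1])])
for n in('scene','top'):
    p,d=capture(n);cv2.imwrite(f'pics/{n}1.png',p);np.save(n+'1.npy',d)
p,M,f=fit()
for th in(.5,.6,.7,.8,.9):
    R=R_of(.26,th,-1);tip=lip+.02*R[:,0]
    for z in(.065,.16):
      P=np.array([*(tip-.173*R[:,0])[:2],z+.173*np.sin(th)])
      b=min((ik(P,R,np.array([.1,.6,2.4,3.1,.6,j6]),p,M) for j6 in(-1.6,0)),key=lambda t:t[1]);q=b[0]
      print(th,z,q.round(2),b[1].round(4),'elbow r,z',(p[3]*np.sin(q[1])).round(3),(p[2]+p[3]*np.cos(q[1])).round(3))
E
```

```text
0 [(np.int64(106), np.int64(43), np.int64(26)), (np.int64(58), np.int64(18), np.int64(55)), (np.int64(58), np.int64(16), np.int64(56)), (np.int64(58), np.int64(15), np.int64(56)), (np.int64(59), np.int64(13), np.int64(56)), (np.int64(59), np.int64(12), np.int64(56)), (np.int64(60), np.int64(11), np.int64(56)), (np.int64(60), np.int64(9), np.int64(57)), (np.int64(61), np.int64(8), np.int64(57)), (np.int64(61), np.int64(7), np.int64(57)), (np.int64(62), np.int64(5), np.int64(56)), (np.int64(106), np.int64(8), np.int64(33))]
5 [(np.int64(106), np.int64(43), np.int64(24)), (np.int64(106), np.int64(39), np.int64(25)), (np.int64(58), np.int64(16), np.int64(56)), (np.int64(58), np.int64(15), np.int64(56)), (np.int64(58), np.int64(13), np.int64(56)), (np.int64(59), np.int64(12), np.int64(56)), (np.int64(59), np.int64(10), np.int64(56)), (np.int64(59), np.int64(9), np.int64(56)), (np.int64(60), np.int64(8), np.int64(56)), (np.int64(61), np.int64(6), np.int64(56)), (np.int64(62), np.int64(5), np.int64(56)), (np.int64(106), np.int64(8), np.int64(32))]
10 [(np.int64(106), np.int64(43), np.int64(
[... 3715 characters left out ...]
14  1.37 -1.57] 0.0 elbow r,z 0.49 0.659
0.5 0.16 [ 0.26  0.68  2.49  3.14  1.1  -1.57] 0.0 elbow r,z 0.376 0.782
0.6 0.065 [ 0.26  0.86  2.45  3.14  1.13 -1.57] 0.0 elbow r,z 0.452 0.709
0.6 0.16 [ 0.26  0.59  2.44  3.14  0.86 -1.57] 0.0 elbow r,z 0.33 0.816
0.7 0.065 [ 0.26  0.77  2.4   3.14  0.9  -1.57] 0.0 elbow r,z 0.414 0.748
0.7 0.16 [ 0.26  0.51  2.38  3.14  0.62 -1.57] 0.0 elbow r,z 0.292 0.839
0.8 0.065 [ 0.26  0.69  2.35  3.14  0.67 -1.57] 0.0 elbow r,z 0.381 0.777
0.8 0.16 [ 0.26  0.46  2.32  3.15  0.4  -1.57] 0.0 elbow r,z 0.264 0.854
0.9 0.065 [ 0.26  0.64  2.29  3.14  0.45 -1.57] 0.0 elbow r,z 0.356 0.798
0.9 0.16 [ 0.26  0.42  2.24  3.15  0.2  -1.58] 0.0 elbow r,z 0.246 0.862
```

View pics/scene1.png

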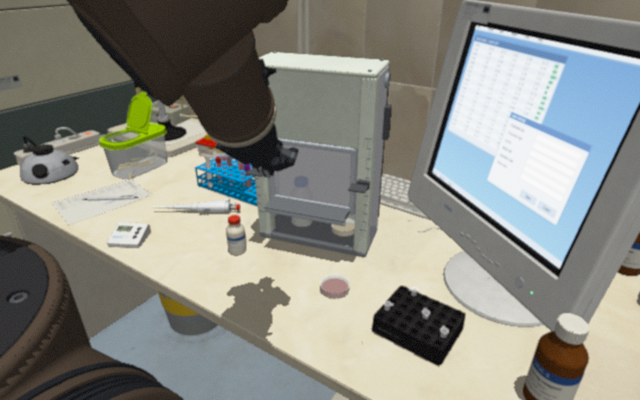

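View pics/top1.png

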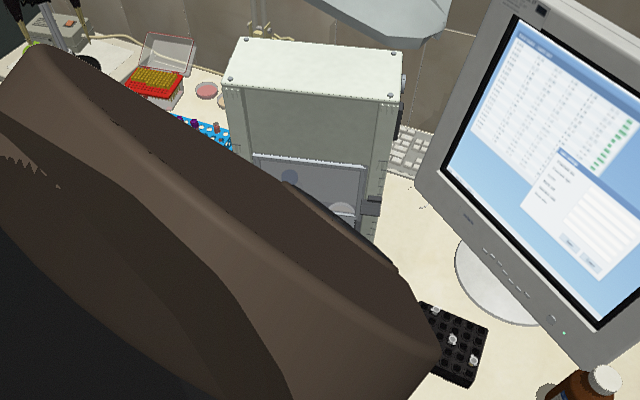

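```bash
cat >> h.py <<'E'
th=.6
def tcpfor(dxh,dz,C=None,dy=0):
    "tip offset from rail axis in hood x / z (m)"
    C=lip if C is None else C
    R=R_of(.26,th,-1);return C+dxh*hx+dy*hy+[0,0,dz]-.173*R[:,0],R
E
python3 - <<'E'
from h import *
p,M,f=fit();q=state()['joint_positions']
for w in[(-.045,.2),(-.045,.12),(-.045,.04),(-.045,-.0345),(.0028,-.0345),(.0028,-.0225),(.0028,.0535)]:
    P,R=tcpfor(*w);q,e=ik(P,R,q,p,M);print(w,P.round(3),q.round(2),e.round(5),inc(P,R))
E
```

```text
(-0.045, 0.2) [0.427 0.146 0.398] [ 0.26  0.14  2.46  3.15  0.43 -1.57] 0.0 (array([11.5, 43.3, -6.9]), array([-0.0319, -0.1369,  0.2561]))
(-0.045, 0.12) [0.427 0.146 0.318] [ 0.26  0.38  2.54  3.15  0.75 -1.57] 0.0 (array([71.3, -9. ,  2.2]), array([-0.0319, -0.1369,  0.2561]))
(-0.045, 0.04) [0.427 0.146 0.238] [ 0.26  0.66  2.59  3.14  1.08 -1.57] 0.0 (array([131.1, -61.4,  11.4]), array([-0.0319, -0.1369,  0.2561]))
(-0.045, -0.0345) [0.427 0.146 0.164] [ 0.26  0.92  2.59  3.14  1.33 -1.57] 0.0 (array([ 186.8, -110.1,   19.9]), array([-0.0319, -0.1369,  0.2561]))
(0.0028, -0.0345) [0.473 0.158 0.164] [ 0.26  0.86  2.48  3.14  1.17 -1.57] 0.0 (array([217.9, -74. ,  23.7]), array([-0.0319, -0.1369,  0.2561]))
(0.0028, -0.0225) [0.473 0.158 0.176] [ 0.26  0.83  2.48  3.14  1.14 -1.57] 0.0 (array([208.9, -66.1,  22.4]), array([-0.0319, -0.1369,  0.2561]))
(0.0028, 0.0535) [0.473 0.158 0.252] [ 0.26  0.6   2.48  3.14  0.91 -1.57] 0.0 (array([152.1, -16.4,  13.7]), array([-0.0319, -0.1369,  0.2561]))
```

Request:
arm_command(increments=[[4, 14, -2, -0.01, -0.04, 0.08, 0], [8, 28, -4, -0.02, -0.09, 0.17, 0], [11.5, 43, -7, -0.03, -0.137, 0.256, 0], [11.5, 43, -7, -0.03, -0.137, 0.256, 0], [11.5, 43, -7, -0.03, -0.137, 0.256, 0], [11.5, 43, -7, -0.03, -0.137, 0.256, 0]])

```text
t: 4.2
tool_pos: [0.4264, 0.1469, 0.3981]
tcp_rot: [0.643, 0.296, -0.119, 0.696]
force: [-0.7, 1.1, -0.2]
width: -0.0001
```

```bash
python3 - <<'E'
from h import *
log()
for w in[(-.045,.2),(-.045,.12),(-.045,.04),(-.045,-.0345),(.0028,-.0345)]:print(w,inc(*tcpfor(*w)))
E
```

```text
t 4.2 q [ 0.264  0.144  2.457  3.14   0.429 -1.566] p [0.4264 0.1469 0.3981] F [-0.7  1.1 -0.2] w -0.0001
(-0.045, 0.2) (array([-0.2, -0.1,  1.2]), array([-0.0011, -0.0041,  0.001 ]))
(-0.045, 0.12) (array([ 45.1, -66. ,   1.4]), array([-0.0011, -0.0041,  0.001 ]))
(-0.045, 0.04) (array([  90.3, -132. ,    1.7]), array([-0.0011, -0.0041,  0.001 ]))
(-0.045, -0.0345) (array([ 132.4, -193.5,    1.9]), array([-0.0011, -0.0041,  0.001 ]))
(0.0028, -0.0345) (array([ 171.9, -166.4,    2. ]), array([-0.0011, -0.0041,  0.001 ]))
```

Descend in front of the lip.

Request:
arm_command(increments=[[15, -22, 1, 0, -0.004, 0, 0], [32, -47, 1, 0, -0.004, 0, 0], [50, -73, 1, 0, -0.004, 0, 0], [68, -99, 1.5, 0, -0.004, 0, 0], [86, -126, 1.5, 0, -0.004, 0, 0], [104, -152, 1.5, 0, -0.004, 0, 0], [120, -176, 2, 0, -0.004, 0, 0], [132, -193.5, 2, 0, -0.004, 0, 0], [132, -193.5, 2, 0, -0.004, 0, 0]])

```text
t: 5.32
tool_pos: [0.4261, 0.1451, 0.1623]
tcp_rot: [0.644, 0.297, -0.121, 0.695]
force: [0.3, -0.2, -0.6]
width: 0.0
```

```bash
python3 - <<'E'
from h import *
log()
for w in[(-.045,-.0345),(.0028,-.0345),(.0028,-.0225),(.0028,.0535)]:print(w,inc(*tcpfor(*w)))
for n in('scene','top'):
    p,d=capture(n);cv2.imwrite(f'pics/{n}2.png',p);np.save(n+'2.npy',d)
s=state();R=Ro.from_quat(s['tcp_rot']).as_matrix();print('tip',s['tool_pos']+.173*R[:,0],proj('scene',s['tool_pos']+.173*R[:,0]))
a=cv2.imread('pics/scene2.png');cv2.imwrite('pics/s2z.png',cv2.resize(a[90:290,190:430],None,fx=3.2,fy=3,interpolation=cv2.INTER_CUBIC))
E
```

```text
t 5.33 q [ 0.26   0.921  2.586  3.139  1.333 -1.565] p [0.4261 0.1451 0.1623] F [ 0.3 -0.2 -0.6] w 0.0
(-0.045, -0.0345) (array([-0.3,  1.4, -0.5]), array([-0.0054, -0.0023,  0.004 ]))
(0.0028, -0.0345) (array([39. , 28.6, -0.6]), array([-0.0054, -0.0023,  0.004 ]))
(0.0028, -0.0225) (array([32.2, 38.5, -0.7]), array([-0.0054, -0.0023,  0.004 ]))
(0.0028, 0.0535) (array([-11. , 101. ,  -1.1]), array([-0.0054, -0.0023,  0.004 ]))
tip [0.56427251 0.18140967 0.06631486] [[295.01142399 241.58824047]]
```

View pics/s2z.png

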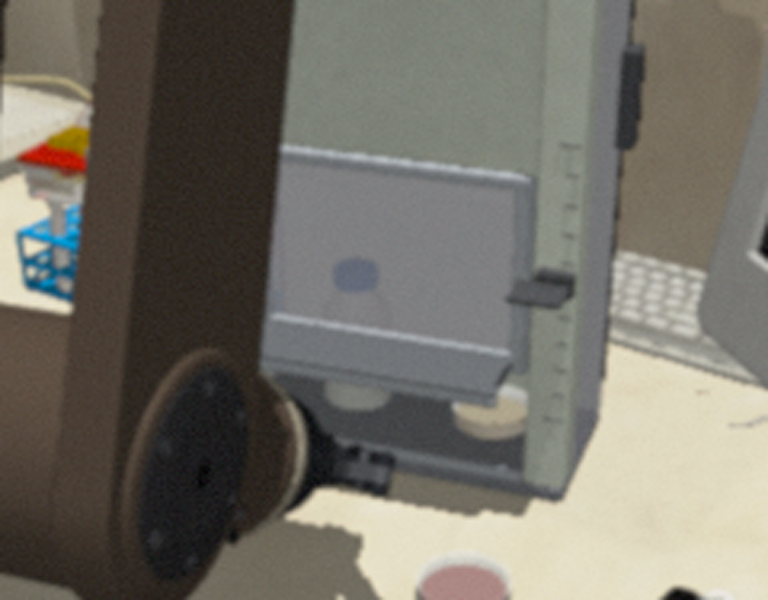

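View pics/top2.png

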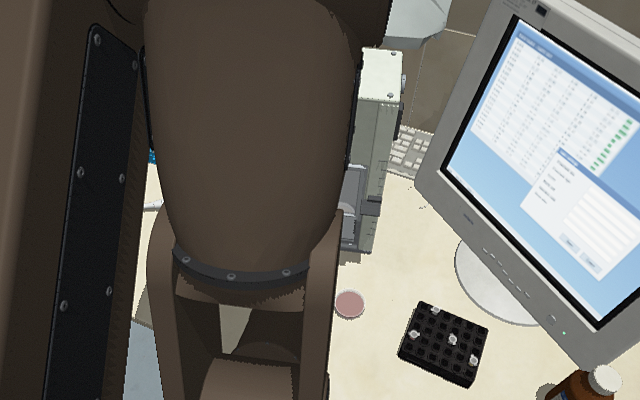

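Scene view: the closed fingertips (about zoom (380,470)) are in front of and below the lip. The right lip end (500,385) and right fin (540,290) are in view. The top view is mostly arm. I'll move in beneath the lip.

Request:
arm_command(increments=[[10, 7, 0, 0, 0, 0, 0], [20, 14.5, 0, 0, 0, 0, 0], [30, 22, -0.5, 0, 0, 0, 0], [39, 28.5, -0.5, 0, 0, 0, 0], [39, 28.5, -0.5, 0, 0, 0, 0]])

```text
t: 6.05
tool_pos: [0.4738, 0.1572, 0.1666]
tcp_rot: [0.643, 0.293, -0.12, 0.697]
force: [-0.4, -1.1, -0.1]
width: 0.0
```

```bash
python3 - <<'E'
from h import *
log()
for w in[(.0028,-.0345),(.0028,-.0225),(.0028,.0335),(.0028,.0535)]:print(w,inc(*tcpfor(*w)))
E
```

```text
t 6.05 q [ 0.261  0.857  2.476  3.145  1.164 -1.57 ] p [0.4738 0.1572 0.1666] F [-0.4 -1.1 -0.1] w 0.0
(0.0028, -0.0345) (array([ 0.9, -2.9, -1. ]), array([-0.0013,  0.0026, -0.0021]))
(0.0028, -0.0225) (array([-5.8,  7. , -1. ]), array([-0.0013,  0.0026, -0.0021]))
(0.0028, 0.0335) (array([-37.4,  53.3,  -1. ]), array([-0.0013,  0.0026, -0.0021]))
(0.0028, 0.0535) (array([-48.6,  69.8,  -1. ]), array([-0.0013,  0.0026, -0.0021]))
```

Request:
arm_command(increments=[[-1.7, 2.5, 0, 0, 0, 0, 0], [-3.4, 5, 0, 0, 0, 0, 0], [-5, 7.4, 0, 0, 0, 0, 0], [-6.8, 9.9, 0, 0, 0, 0, 0], [-8.5, 12.4, 0, 0, 0, 0, 0], [-10.7, 15.7, 0, 0, 0, 0, 0], [-13, 19, 0, 0, 0, 0, 0], [-15.3, 22.3, 0, 0, 0, 0, 0], [-17.5, 25.6, 0, 0, 0, 0, 0], [-19.8, 28.9, 0, 0, 0, 0, 0], [-22, 32.2, 0, 0, 0, 0, 0], [-22, 32.2, 0, 0, 0, 0, 0]])

```text
t: 7.55
tool_pos: [0.4731, 0.157, 0.2049]
tcp_rot: [0.643, 0.293, -0.121, 0.697]
force: [-3.2, -0.7, -1.6]
width: -0.0002
```

```bash
python3 - <<'E'
from h import *
log()
for n in('scene',):
    p,d=capture(n);cv2.imwrite(f'pics/{n}3.png',p);np.save(n+'3.npy',d)
a=cv2.imread('pics/scene3.png');cv2.imwrite('pics/s3z.png',cv2.resize(a[130:240,260:390],None,fx=6,fy=5.4,interpolation=cv2.INTER_CUBIC))
E
```

```text
t 7.55 q [ 0.261  0.743  2.483  3.147  1.055 -1.572] p [0.4731 0.157  0.2049] F [-3.2 -0.7 -1.6] w -0.0002
```

View pics/s3z.png

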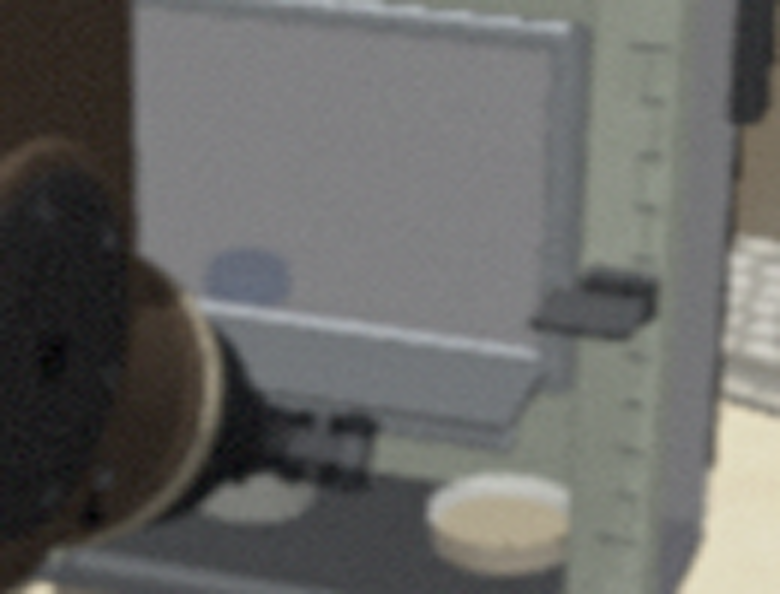

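The sash is rising with the fingers beneath it: lip front edge at zoom (510,440), fin at (590,310). Now to measure lip top against fin top.

```bash
cat >> h.py <<'E'
def cloud(n,D):
    K,Rm,t=cal(n);v,u=np.mgrid[0:400,0:640]
    P=((np.stack([(u-K[0,2])/K[0,0],(v-K[1,2])/K[1,1],np.ones_like(D)],-1)*D[...,None])-t)@Rm
    P[D<.1]=np.nan;return P
def heights(n,D):
    P=cloud(n,D);o=lip*[1,1,0]
    X=(P-o)@hx;Y=(P-o)@hy;Z=P[...,2]
    out={}
    for nm,(y0,y1) in dict(lip=(-.08,.08),lipR=(-.08,-.05),Rfin=(-.117,-.098),Lfin=(.098,.117)).items():
        m=(X>.000)&(X<.020)&(Y>y0)&(Y<y1)&(Z>.08)&(Z<.23)
        z=Z[m]
        if len(z)>5:out[nm]=(len(z),round(float(np.median(z)),4),np.percentile(z,[10,90]).round(4).tolist())
    return out
E
python3 - <<'E'
from h import *
for f in('scene0','top0','scene2','scene3'):print(f,heights(f[:-1],np.load(f+'.npy')))
E
```

```text
scene0 {'lip': (382, 0.1094, [0.1081, 0.1104]), 'lipR': (73, 0.1094, [0.1083, 0.1104]), 'Rfin': (59, 0.1785, [0.1771, 0.1797])}
top0 {'lip': (809, 0.1093, [0.1078, 0.1109]), 'lipR': (151, 0.1094, [0.1079, 0.1109]), 'Rfin': (107, 0.1785, [0.1772, 0.18]), 'Lfin': (106, 0.1789, [0.1774, 0.1806])}
scene2 {'lip': (375, 0.1094, [0.1082, 0.1105]), 'lipR': (82, 0.1093, [0.1082, 0.1104]), 'Rfin': (56, 0.1784, [0.1771, 0.1793])}
scene3 {'lip': (213, 0.1379, [0.1369, 0.1387]), 'lipR': (75, 0.138, [0.1371, 0.1388]), 'Rfin': (56, 0.1787, [0.1765, 0.1795])}
```

Request:
arm_command(increments=[[-2.3, 3.3, 0, 0, 0, 0, 0], [-4.5, 6.6, 0, 0, 0, 0, 0], [-6.8, 9.9, 0, 0, 0, 0, 0], [-9, 13.2, 0, 0, 0, 0, 0], [-11.3, 16.5, 0, 0, 0, 0, 0], [-13.6, 19.8, 0, 0, 0, 0, 0], [-15.8, 23.1, 0, 0, 0, 0, 0], [-18, 26.4, 0, 0, 0, 0, 0], [-20.3, 29.7, 0, 0, 0, 0, 0], [-22, 32.2, 0, 0, 0, 0, 0], [-23.2, 33.8, 0, 0, 0, 0, 0], [-23.2, 33.8, 0, 0, 0, 0, 0]])

```text
t: 9.1
tool_pos: [0.4731, 0.157, 0.2457]
tcp_rot: [0.643, 0.293, -0.121, 0.697]
force: [0.1, 0.6, -0.9]
width: 0.0003
```

```bash
python3 - <<'E'
from h import *
log()
p,d=capture('scene');cv2.imwrite(f'pics/scene4.png',p);np.save('scene4.npy',d);print(heights('scene',d))
p,d=capture('top');print(heights('top',d))
E
```

```text
t 9.1 q [ 0.262  0.62   2.477  3.147  0.927 -1.573] p [0.4731 0.157  0.2457] F [ 0.1  0.6 -0.9] w 0.0003
{'lip': (201, 0.1787, [0.1777, 0.1797]), 'lipR': (70, 0.1788, [0.1777, 0.1797]), 'Rfin': (55, 0.1786, [0.1775, 0.1792])}
{'lip': (109, 0.1788, [0.1776, 0.1801]), 'lipR': (109, 0.1788, [0.1776, 0.1801]), 'Rfin': (109, 0.1787, [0.1771, 0.1803])}
```

Request:
arm_command(increments=[[-0.8, 1.2, 0, 0, 0, 0, 0], [-1.7, 2.5, 0, 0, 0, 0, 0], [-2.5, 3.7, 0, 0, 0, 0, 0], [-3.2, 4.6, 0, 0, 0, 0, 0], [-3.5, 5.1, 0, 0, 0, 0, 0], [-3.5, 5.1, 0, 0, 0, 0, 0]])

```text
t: 9.95
tool_pos: [0.473, 0.157, 0.2517]
tcp_rot: [0.643, 0.294, -0.121, 0.697]
force: [-1.1, 0.7, -1.4]
width: -0.0001
```

```bash
python3 - <<'E'
from h import *
log()
p,d=capture('scene');cv2.imwrite(f'pics/scene5.png',p);np.save('scene5.npy',d);print(heights('scene',d))
q,d=capture('top');print(heights('top',d))
cv2.imwrite('pics/s5z.png',cv2.resize(p[140:220,290:390],None,fx=8,fy=7,interpolation=cv2.INTER_CUBIC))
E
```

```text
t 9.95 q [ 0.262  0.602  2.475  3.148  0.906 -1.573] p [0.473  0.157  0.2517] F [-1.1  0.7 -1.4] w -0.0001
{'lip': (204, 0.1844, [0.1836, 0.1853]), 'lipR': (73, 0.1845, [0.1836, 0.1852]), 'Rfin': (54, 0.1786, [0.1767, 0.1793])}
{'lip': (110, 0.1843, [0.1832, 0.1857]), 'lipR': (110, 0.1843, [0.1832, 0.1857]), 'Rfin': (108, 0.1786, [0.1772, 0.1801])}
```

View pics/s5z.png

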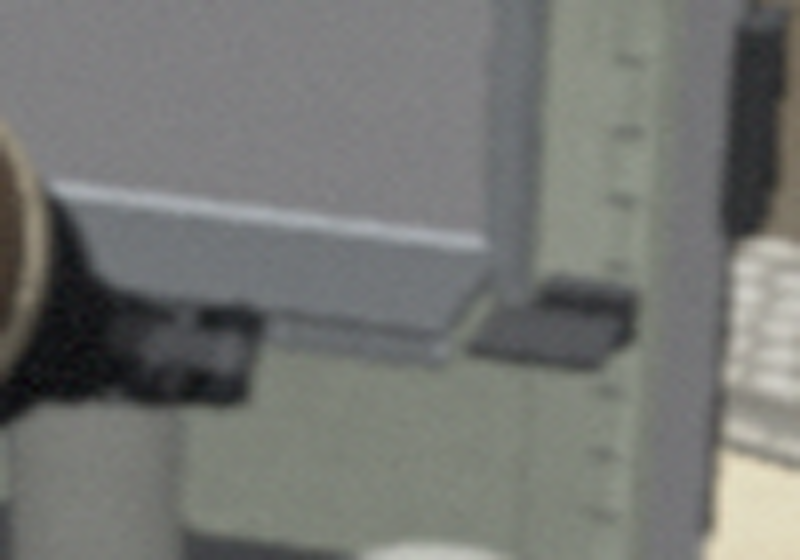

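The lip end (440,340) is nearly level with the fin (530,345). About 1.2 mm remains.

Request:
arm_command(increments=[[-0.35, 0.5, 0, 0, 0, 0, 0], [-0.7, 1.0, 0, 0, 0, 0, 0], [-0.7, 1.0, 0, 0, 0, 0, 0]])

```text
t: 10.42
tool_pos: [0.473, 0.157, 0.2528]
tcp_rot: [0.643, 0.294, -0.121, 0.697]
force: [-1.6, -0.4, -1.9]
width: 0.0003
```

```bash
python3 - <<'E'
from h import *
log()
p,d=capture('scene');print(heights('scene',d))
q,d=capture('top');print(heights('top',d))
E
```

```text
t 10.43 q [ 0.262  0.598  2.475  3.148  0.902 -1.573] p [0.473  0.157  0.2528] F [-1.6 -0.4 -1.9] w 0.0003
{'lip': (202, 0.1856, [0.1847, 0.1864]), 'lipR': (71, 0.1857, [0.1848, 0.1864]), 'Rfin': (54, 0.1784, [0.1769, 0.1794])}
{'lip': (115, 0.1857, [0.1844, 0.1868]), 'lipR': (115, 0.1857, [0.1844, 0.1868]), 'Rfin': (106, 0.1788, [0.1775, 0.1801])}
```

Request:
arm_command(increments=[[2, -3, 0, 0, 0, 0, 0], [5, -7.4, 0, 0, 0, 0, 0], [10, -15, 0, 0, 0, 0, 0], [11, -16.5, 0, 0, 0, 0, 0], [2.5, -22, 0, 0, 0, 0, 0], [-9, -30, 0, 0, 0, 0, 0], [-20, -37.5, 0, 0, 0, 0, 0], [-30, -44, 0, 0, 0, 0, 0], [-30, -44, 0, 0, 0, 0, 0]])

```text
t: 11.65
tool_pos: [0.4241, 0.1441, 0.2333]
tcp_rot: [0.642, 0.294, -0.122, 0.697]
force: [-0.2, 0.6, -0.1]
width: 0.0001
```

```bash
python3 - <<'E'
from h import *
log()
p,d=capture('scene');print(heights('scene',d));cv2.imwrite('pics/scene6.png',p)
q,d=capture('top');print(heights('top',d))
for w in[(-.045,.1),(-.045,.2)]:print(inc(*tcpfor(*w)))
E
```

```text
t 11.65 q [ 0.262  0.679  2.596  3.148  1.102 -1.572] p [0.4241 0.1441 0.2333] F [-0.2  0.6 -0.1] w 0.0001
{'lip': (376, 0.1857, [0.1847, 0.1865]), 'lipR': (79, 0.1858, [0.1847, 0.1865]), 'Rfin': (48, 0.1786, [0.1774, 0.1794])}
{'lip': (125, 0.1856, [0.1839, 0.1867]), 'lipR': (125, 0.1856, [0.1839, 0.1867]), 'Rfin': (114, 0.1786, [0.1773, 0.1801])}
(array([-35.3,  54.3,  -0.8]), array([-0.0006,  0.0035,  0.0003]))
(array([-91.8, 136.8,  -0.7]), array([-0.0006,  0.0035,  0.0003]))
```

View pics/scene6.png

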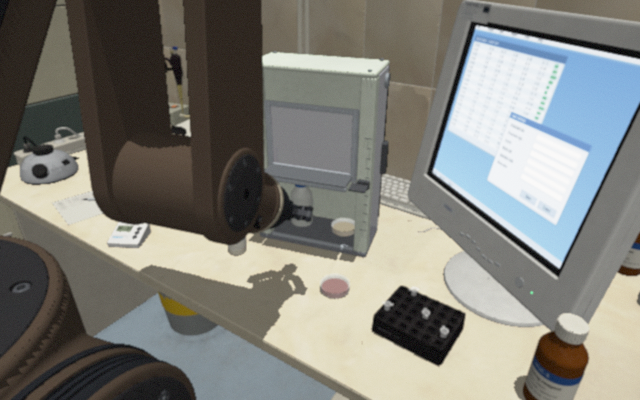

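The sash stays up, level with the fin at (360,185), and the fingers at (290,210) are clear. The pink dish, at (335,287), hasn't moved. I'll raise the arm well away.

Request:
arm_command(increments=[[-12, 18, 0, 0, 0, 0, 0], [-27, 40, 0, 0, 0, 0, 0], [-42, 63, 0, 0, 0, 0, 0], [-58, 86, 0, 0, 0, 0, 0], [-74, 110, 0, 0, 0, 0, 0], [-92, 130, 0, 0, 0, 0, 0], [-105, 135, 0, 0, 0, 0, 0], [-105, 135, 0, 0, 0, 0, 0]])

```text
t: 12.75
tool_pos: [0.415, 0.142, 0.4054]
tcp_rot: [0.643, 0.293, -0.12, 0.697]
force: [0.1, 0.8, 0.2]
width: -0.0001
```

```bash
python3 - <<'E'
from h import *
log()
p,d=capture('scene');print(heights('scene',d));cv2.imwrite('pics/scene7.png',p)
q,d=capture('top');print(heights('top',d))
print('pink',onz('scene',335,287,.012))
a=cv2.imread('pics/scene1.png').astype(int);b=p.astype(int);dd=abs(a-b).max(2)
for n,(u,v,r) in dict(pink=(335,287,20),redc=(236,235,14)).items():print(n,(dd[v-r:v+r,u-r:u+r]>40).mean())
E
```

```text
t 12.75 q [ 0.263  0.109  2.472  3.157  0.412 -1.583] p [0.415  0.142  0.4054] F [0.1 0.8 0.2] w -0.0001
{'lip': (375, 0.1855, [0.1846, 0.1864]), 'lipR': (72, 0.1855, [0.1849, 0.1864]), 'Rfin': (50, 0.1786, [0.1777, 0.1792]), 'Lfin': (51, 0.1786, [0.1774, 0.1796])}
{'lip': (144, 0.1856, [0.1842, 0.187]), 'lipR': (144, 0.1856, [0.1842, 0.187]), 'Rfin': (108, 0.1787, [0.1773, 0.1801])}
pink [0.54705775 0.07604534 0.012     ]
pink 0.0
redc 0.0
```

View pics/scene7.png

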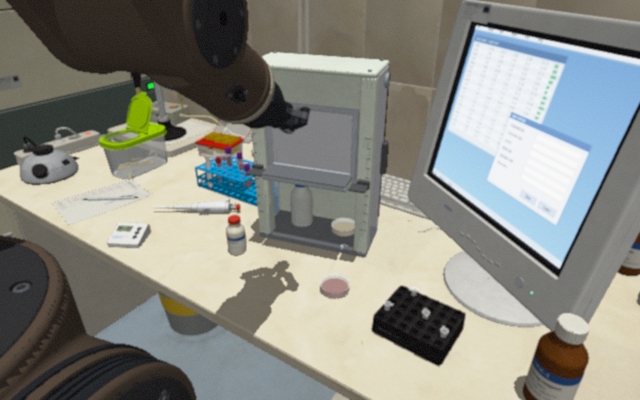

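The lip lies level between both fins, at (258,170) and (360,185). The bottles and dishes stand where they did and the arm is clear, so I'm handing in.

```bash
python3 -c "from bench import *;print(job_done())"
```

```text
the job is handed in; nothing more can be done
None
```

The window is up with its lip level with the two fins. I pushed it from beneath with the closed fingertips, about 76 mm in all, then lowered the fingers, backed out and raised the arm clear. I handed the job in at about 13 s.

- **Height:** Both cameras put the lip top at 185.5–185.6 mm and the fin tops at 178.6–178.7 mm. That makes the rail axis about 176.6 mm and the fin centre about 176.6 mm, equal to within about 0.5 mm. I took the mark as the middle of the 4 mm fin.
- **Holding:** The lip height did not change after I let go.
- **Other items:** The pink dish and the red-capped bottle show no change between pictures. I judged the bottle and dish inside the hood only by eye, and they look undisturbed.
- **Forces:** The wrist force read under 4 N at the end of every move. I did not log it during moves.

No check failed. The arm lagged its commands once, partway through turning the wrist well clear of the hood, and then caught up. Measured TCP positions differed from the planned ones by up to about 3 mm, so I set the final height from the cameras.

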